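# Set and lock a stiff dust-extraction gate

### The job

Give the sanding station suction. On the inlet with the larger round port, slacken the clamping lever, pull the stiff gate out until it is 40 mm open, then turn the lever back until it bites firmly on the blade: good finger pressure, not cranked. Leave the smaller inlet shut and locked, and do not knock the things round about.

Things in the scene. Friction and masses are not known exactly. Their poses are not given: they have to be found in the camera images.
- large_inlet: Fixed aluminium gate housing with the larger round port (72 mm bore, collar 14 mm proud): 110 mm wide (y), 100 high, 24 thick (x), on the front of a plywood box. Origin: middle of its underside, on the bench; x points into the box (the port faces -x), y to the left as seen facing the port, z up. The inlets may be either way round.
- large_gate (a joint): Opening of the large gate in m: 0 shut, 0.055 at its stop. The blade slides sideways out of the housing along the housing's -y (to the right, facing the port) and stays where it is left. Unlocked it is stiff, about 11 N of drag; locked, 40 N does not move it.
- large_tab (a point): Middle of the inner face (toward the housing) of the blade's end tab, 50 mm above the bench. The tab is the blade bent forward (-x): it stands out 44 mm, 14 to 85 mm above the bench, 4 mm thick, its front edge a 9 mm bead. Shut, it is 45 mm clear of the housing's side, so a finger can hook behind it from above, in front of the blade. Axes as the housing's.
- large_lever: Black clamping lever on the housing's top. Origin: on its upright axis, 108 (+-2) mm above the bench. Handle along its own +x: round, 12 to 16 mm thick, tip 75 mm from the axis, centre line 9.5 mm above the origin. Clockwise from above tightens. It starts locked, pointing forward-left, 114 to 118 degrees from the housing's +x; slackening swings it forward, to a stop 80 degrees on.
- large_grip (a point): Point on the large lever's handle, 65 mm from its axis, on the centre line; axes as the lever's. Free, it turns under a steady push of about 12 N here; past the bite the push grows about 14 N per rad. Firm is 3 to 4.5 N above that free drag; under 2 N above it is too slack, over 5.5 N above it is cranked. Slacken by 0.95 rad or more to free it. It stays put.
- small_inlet: Fixed aluminium gate housing with the smaller round port (42 mm bore, collar 14 mm proud): 92 mm wide (y), 100 high, 24 thick (x), on the front of a plywood box. Origin: middle of its underside, on the bench; x points into the box (the port faces -x), y to the left as seen facing the port, z up. The inlets may be either way round.
- small_gate (a joint): Opening of the small gate in m: 0 shut, 0.055 at its stop. The blade slides sideways out of the housing along the housing's -y (to the right, facing the port) and stays where it is left. Unlocked it is stiff, about 11 N of drag; locked, 40 N does not move it.
- small_tab (a point): Middle of the inner face (toward the housing) of the blade's end tab, 50 mm above the bench. The tab is the blade bent forward (-x): it stands out 44 mm, 14 to 85 mm above the bench, 4 mm thick, its front edge a 9 mm bead. Shut, it is 45 mm clear of the housing's side, so a finger can hook behind it from above, in front of the blade. Axes as the housing's.
- small_lever: Black clamping lever on the housing's top. Origin: on its upright axis, 108 (+-2) mm above the bench. Handle along its own +x: round, 12 to 16 mm thick, tip 75 mm from the axis, centre line 9.5 mm above the origin. Clockwise from above tightens. It starts locked, pointing forward-left, 114 to 118 degrees from the housing's +x; slackening swings it forward, to a stop 80 degrees on.
- small_grip (a point): Point on the small lever's handle, 65 mm from its axis, on the centre line; axes as the lever's.
- large_blade: Steel blade of the large gate, 4 mm thick, in the housing's middle plane, 11 to 88 mm above the bench; origin at the housing's when shut, same axes. Scribed every 10 mm; the long line comes level with the housing's side edge at 40 mm open. Where the lever's screw first bites on its top edge differs by up to 0.8 rad from one gate to the next, and it may start barely nipped or cranked too far: feel for the bite.
- small_blade: Steel blade of the small gate, made like the large one. To be left shut and locked.
- plenum: Plywood extraction box carrying both inlets on its front, 138 x 468 x 86 mm (x, y, z), fixed; origin in the middle of its underside, axes as the housings'. A 63 mm pipe runs back from it.
- sanding_block: Mahogany sanding block 48 x 120 x 36 mm lying on the box's lid; origin middle of its underside. Bystander.
- cork_block: Cork sanding block 65 x 105 x 33 mm on the bench in front; origin middle of its underside. Bystander.
- rosewood_offcut: Dark rosewood blank 34 x 152 x 12 mm on the bench in front; origin middle of its underside. Bystander.
- block_plane: Block plane 49 x 161 x 48 mm left of the box; origin middle of its underside. Bystander.
- peg_jar: Glass jar with wooden lid, 62 mm across, 79 mm high, right of the box; origin middle of its underside. Bystander.

How it is judged:
On the way, in this order (a step that is already met when the one before it is completed fails the run):
1. The large inlet's lever has been slackened: its screw no longer presses on the blade, the gate still shut or nearly so (contact force between large_lever and large_blade below 1 N and value of joint large_gate below 0.02 m), for 0.2 s.
2. The large gate stands 35 to 45 mm open (value of joint large_gate between 0.035 and 0.045 m), for 0.2 s.
At the end, for the whole second after the job is handed in: The large gate stands 40 mm open (5 mm either way), at rest, and its lever's screw presses on the blade with 20 to 80 N; the small gate is within 4 mm of shut and its lever still presses with over 20 N (all of step 2 and contact force between large_lever and large_blade between 20 and 80 N and value of joint small_gate below 0.004 m and contact force between small_lever and small_blade above 20 N and linear speed of large_blade below 0.005 m/s and angular speed of large_lever below 0.05 rad/s); the robot touches nothing.
It fails at once if A bystander (sanding block, cork block, rosewood blank, plane, jar) is shifted by more than 30 mm (distance of any of sanding_block, cork_block, rosewood_offcut, block_plane, peg_jar from where it was at the start of the episode above 0.03 m).
It fails at once if The small gate is pulled more than 4 mm open (value of joint small_gate above 0.004 m).
It also fails if it takes over 64 s, if anything falls off the work surface, if the arm or the gripper's body presses on something with over 40 N, if the wrist force passes 120 N, or if a joint passes its speed limit or range.

### The arm

A 6-joint arm with a two-finger parallel gripper is mounted at the origin on a cart in front of the work surface, level with it; the furniture and walls round the work are solid. World frame = base frame: x ahead of the robot, y to its left, z up, the work surface at z = 0. Lengths are in m, angles in rad, forces in N, time in s.
With the tool pointing down it reaches from about 0.25 to 0.775 m from the base axis. Payload 4 kg.
Tool frame: the origin (TCP) lies between the finger pads; the fingertips stand 11 mm ahead of it and the grasp point (between the pads) lies 8 mm behind it; z points along the fingers, y is the line along which they close (so a half turn about z gives the same grasp; the last joint's range is limited). The gripper opens to 85 mm and grips with 20 to 120 N. Pads are 22 mm wide; open, the fingers measure 114 mm over their backs; the gripper's body (76 mm by 85 mm) begins 54 mm behind the grasp point. The pads swing forward as they close: fully open they stand 13 mm farther back than shut.
Start: joints at [-1.334, 0.087, 1.371, -0, 1.684, -0.103], TCP at [0.183, -0.519, 0.242] pointing down, gripper open.
Joint ranges: [-3.1, 3.1], [-0.76, 2.03], [0.27, 2.55], [-1.08, 4.22], [0.17, 2.65], [-2.57, 2.57]. Speed limits (rad/s): [2.79, 2.79, 3.14, 3.14, 3.14, 3.14].

### API

Orientations are given as a unit quaternion [x, y, z, w].
In Python, from cell import r gives the robot as it stands. The module is installed in compiled form; this text tells all that it offers.
- The arm moves only by the shell command python3 -m inch 'ROWS' [FORCE]. ROWS is JSON, a list of rows, each an object of numbers: "tx", "ty", "tz": the shift along the tool's x, y, z in units of 40 mm (1.0 is 40 mm); "yaw": the turn about the tool's z in units of 5 degrees (1.0 is 5 degrees); "claw": the opening, from 0 (shut) to 1 (fully open). In form: [{"tx": .., "ty": .., "tz": .., "yaw": .., "claw": ..}, ...]. A call has 1 to 12 rows; each row is the pose to reach, as a shift and turn from the pose commanded when the call began, along the tool's axes at that moment; what a row does not reach only later rows make up. A row lasts 1/12 s, in which the tool goes at most 41.7 mm and 7.16 degrees, less where a joint would pass 70% of its speed; a pose out of reach is approached as far as the arm can. A call with a gripper value outside its range is refused whole. The fingers move at their own pace and stop on an object; FORCE is the grip in N (left out, the last holds). Time passes only in rows, so rows that repeat a pose let the fingers close. It gives the time, the measured TCP pose, the force, the opening and the grip force at its end, in the units of the state.
- r.sense(): the state, without advancing time (a new reading comes with each control period).
- r.camera(name): name is "scene" or "top"; returns (picture, depth): 420x560x3 uint8, red, green, blue; 420x560 float32, m along the optical axis (not along the pixel's ray), 0 where there is no reading.
- r.camera_model(name): a dict with "fx", "fy", "cx", "cy" (pixels), "D" ([k1, k2, p1, p2, k3] as OpenCV has them; the pictures are not rectified), "extrinsics" (4x4, takes a point from world to camera coordinates). Camera axes: x right, y up, looking along -z (the intrinsics and any distortion apply to the point x, -y, -z); pixel columns grow to the right and rows downward; lengths in m; the calibration is good to about 2 mm. A picture is of the moment at which its call begins. camera_model takes no time and is no camera call.
- r.finish_job(): hands the job in; it is judged then, once.
Trained networks look in the newest picture that a camera, given by its name, has taken for a name from the list of things; names that differ only in an ending like _2 or _b are one class to them, and where a whole thing is asked for, a point or a joint stands for the part that bears it (a point fixed in the world has none). Each returns a list of dicts, best first, with "conf" (0 to 1); they miss things now and then, are a little off and sometimes report something else, mostly with a low value. They report only what shows in the picture. A call takes as long as a camera call.
- r.boxes_of(camera, query): "point" ([x, y, z] in m, in world coordinates, good to about 4 mm: the middle of the surface that is visible of it).
- r.masks_of(camera, query): "region" (420x560 bool, what is visible of it).
- r.mark_of(camera, query): "point" ([x, y, z] in m, in world coordinates, good to about 4 mm: a listed point, or the origin of a listed thing).
The state is a dict: "time_s": time; "joints": joint angles; "joint_vel": joint speeds; "joint_efforts": joint torques, N m; "ee_pos": TCP position; "orientation": TCP orientation; "contact_force": force on the tool from outside, world axes, zero at the start; "torque": the same for the moment, N m; "finger_gap": finger opening in m; "finger_force": force on a finger pad.
Only numpy, scipy, OpenCV 4.12 (cv2) and the standard library are available. Lean on these libraries where they do the work, as an engineer would, in place of code of your own. Each camera call takes 0.05 s, during which the arm holds its last target. There are 200 camera calls.

## Working session

There is one attempt and no reset: what is moved stays moved. The work goes in short steps, Python scripts to look and compute and a shell command to move; the robot and the scene stay as the last step left them, time stands still between calls to the robot, and variables do not carry over. Pictures are saved under pics/ and viewed, at most 10 in all, crops included, and the job is handed in when it is done.

```bash
mkdir -p pics; cat > look.py <<'E'
from cell import r
import cv2,numpy as np
def snap(c,n):
    p,d=r.camera(c); cv2.imwrite(f'pics/{n}.png',p[:,:,::-1]); return p,d
E
python3 - <<'E'
from look import *
for c in('scene','top'):
    snap(c,c+'0')
    for q in('large_inlet','small_inlet','large_lever','large_grip','large_tab','small_lever','small_grip','small_tab','plenum','cork_block','rosewood_offcut','block_plane','peg_jar','sanding_block'):
        m=r.mark_of(c,q); print(c,q,[(np.round(k['point'],3).tolist(),round(k['conf'],2)) for k in m[:2]])
s=r.sense();print(s)
a=cv2.imread('pics/scene0.png');b=cv2.imread('pics/top0.png');
E
```

```text
scene large_inlet [([0.551, -0.09, -0.001], 0.94), ([0.588, 0.149, 0.0], 0.44)]
scene small_inlet [([0.592, 0.15, 0.002], 0.79), ([0.556, -0.099, -0.001], 0.29)]
scene large_lever [([0.551, -0.105, 0.111], 0.66)]
scene large_grip [([0.533, -0.044, 0.116], 0.64)]
scene large_tab [([0.518, -0.196, 0.048], 0.76), ([0.592, 0.149, 0.002], 0.22)]
scene small_lever [([0.586, 0.141, 0.109], 0.39)]
scene small_grip [([0.555, -0.103, -0.001], 0.54), ([0.568, 0.202, 0.116], 0.53)]
scene small_tab [([0.556, 0.061, 0.046], 0.57), ([0.38, -0.095, -0.002], 0.19)]
scene plenum [([0.654, 0.022, -0.003], 0.81)]
scene cork_block [([0.38, 0.192, 0.0], 0.7), ([0.532, -0.044, 0.113], 0.61)]
scene rosewood_offcut [([0.586, 0.147, -0.002], 0.74)]
scene block_plane [([0.594, 0.439, -0.0], 0.44)]
scene peg_jar [([0.718, -0.397, -0.005], 0.76), ([0.586, 0.139, 0.11], 0.39)]
scene sanding_block [([0.672, -0.033, 0.094], 0.94)]
top large_inlet [([0.553, -0.1, 0.001], 0.7), ([0.534, -0.045, 0.118], 0.33)]
top small_inlet [([0.598, 0.44, -0.003], 0.59), ([0.721, -0.402, 0.0], 0.19)]
top large_lever [([0.55, -0.109
[... 613 characters left out ...]
1.5, 'joints': array([-1.33410370e+00,  8.71649928e-02,  1.37074689e+00, -3.53153957e-05,
        1.68360247e+00, -1.03127264e-01]), 'joint_vel': array([ 0.00030962, -0.00050864, -0.00216206, -0.00161853,  0.00109125,
        0.00145843]), 'joint_efforts': array([ 3.12103275e-04, -3.51717961e+01, -3.13452566e+01, -1.83107572e-04,
        3.67163457e-04, -2.08200881e-06]), 'ee_pos': array([ 0.18329401, -0.51855183,  0.24233621]), 'orientation': array([ 9.85600334e-01,  1.69091633e-01, -1.48934716e-05,  4.02367029e-05]), 'contact_force': array([-1.17417062, -0.18838213,  0.34913968]), 'torque': array([0.02227765, 0.0472245 , 0.03723349]), 'finger_force': 0.0, 'finger_gap': 0.08580724168247465}
```

View pics/scene0.png

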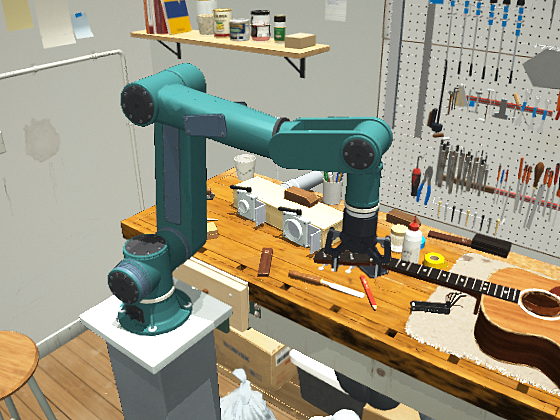

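View pics/top0.png

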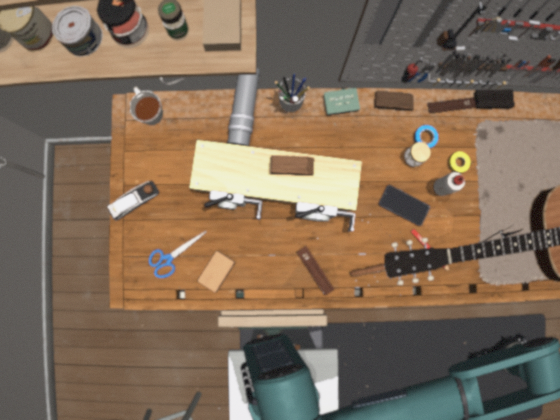

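```bash
cat >> look.py <<'E'
def cloud(c,d):
    m=r.camera_model(c); h,w=d.shape
    K=np.array([[m['fx'],0,m['cx']],[0,m['fy'],m['cy']],[0,0,1]])
    v,u=np.mgrid[:h,:w]
    n=cv2.undistortPoints(np.stack([u,v],-1).reshape(-1,1,2).astype(np.float64),K,np.array(m['D'])).reshape(h,w,2)
    P=np.stack([n[...,0]*d,-n[...,1]*d,-d,np.ones_like(d)],-1)
    return (P@np.linalg.inv(np.array(m['extrinsics'])).T)[...,:3]
E
python3 - <<'E'
from look import *
p,d=r.camera('top');X=cloud('top',d)
ms=r.masks_of('top','plenum');M=ms[0]['region'];print(ms[0]['conf'],M.sum())
q=X[M&(d>0)];print('lid z',np.median(q[:,2]))
q=q[abs(q[:,2]-np.median(q[:,2]))<.006]
print(cv2.minAreaRect(q[:,:2].astype(np.float32)*1000))
for n in('large','small'):
    for k in ('_lever','_gate','_inlet','_tab'):
        for m in r.masks_of('top',n+k)[:1]:
            q=X[m['region']&(d>0)]
            print(n+k,round(m['conf'],2),len(q),np.round(q.min(0),3),np.round(q.max(0),3),np.round(np.median(q,0),3))
            if k=='_lever':
                h=q[q[:,2]>.105]; c=h[:,:2].mean(0);e,V=np.linalg.eigh(np.cov((h[:,:2]-c).T)); print('  dir',V[:,1],np.degrees(np.arctan2(V[1,1],V[0,1])),c,h[:,2].max(),np.round(((h[:,:2]-c)@V[:,1]).min(),3),np.round(((h[:,:2]-c)@V[:,1]).max(),3))
p,d=r.camera('scene')
cv2.imwrite('pics/sc1.png',cv2.resize(p[165:275,210:360,::-1],None,fx=5,fy=5,interpolation=cv2.INTER_CUBIC))
E
```

```text
0.59 9117
lid z 0.08483446229505054
((729.5479125976562, 1.949615478515625), (468.4627685546875, 298.3125915527344), 81.55648803710938)
large_lever 0.52 123 [ 0.53  -0.114  0.101] [ 0.557 -0.04   0.133] [ 0.543 -0.078  0.124]
  dir [-0.27416565  0.96168248] 105.9122983826648 [ 0.5426451 -0.079091 ] 0.13286871816288226 -0.036 0.041
large_inlet 0.78 521 [ 0.491 -0.211 -0.014] [ 0.571 -0.041  0.109] [ 0.539 -0.119  0.091]
small_lever 0.67 140 [0.559 0.132 0.112] [0.593 0.209 0.138] [0.577 0.17  0.124]
  dir [-0.32899369  0.94433212] 109.20770770547458 [0.57597064 0.1692336 ] 0.13804824480061906 -0.039 0.041
small_gate 0.56 98 [0.53  0.057 0.001] [0.588 0.103 0.094] [0.575 0.068 0.082]
small_inlet 0.74 511 [ 0.53   0.056 -0.007] [0.614 0.21  0.127] [0.578 0.132 0.087]
small_tab 0.28 212 [ 0.526 -0.121  0.049] [ 0.566 -0.037  0.133] [ 0.543 -0.081  0.122]
```

View pics/sc1.png

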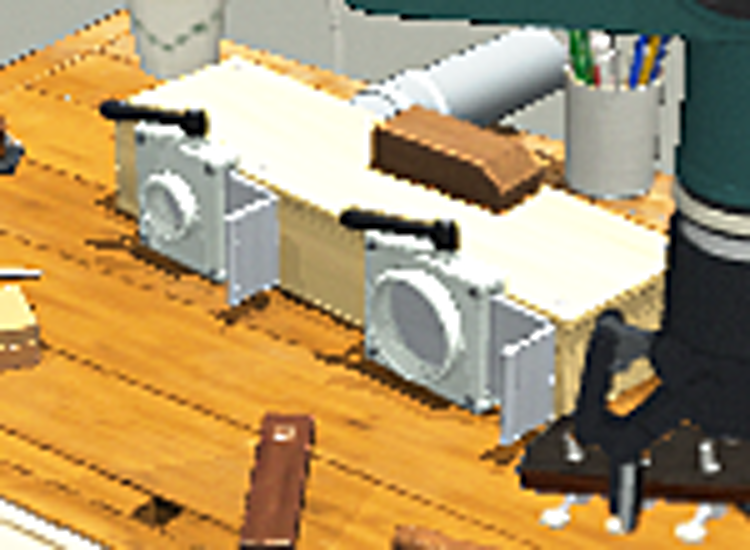

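The larger port is on the right inlet, around (405,320) in the crop, which agrees with the networks and with the 98 mm tab offset. Its lever points left, and the housing yaw is −8.4°. I'll straddle the handle with the fingers partly open.

```bash
cat > to.py <<'E'
import sys,numpy as np
from cell import r
from scipy.spatial.transform import Rotation as R
s=r.sense();Rm=R.from_quat(s['orientation']).as_matrix();phi=np.degrees(np.arctan2(Rm[1,0],Rm[0,0]))
print('t',round(s['time_s'],2),'pos',np.round(s['ee_pos'],4),'phi',round(phi,2),'F',np.round(s['contact_force'],1),'gap',round(s['finger_gap'],4),'j6',np.round(s['joints'][5],2))
if len(sys.argv)>4:
    x,y,z,f=map(float,sys.argv[1:5]); print('tx,ty,tz',np.round(Rm.T@(np.array([x,y,z])-s['ee_pos'])/.04,3),'yaw',round(-((f-phi+180)%360-180)/5,2))
E
python3 to.py .533 -.045 .19 107
```

```text
t 2.05 pos [ 0.1833 -0.5185  0.2423] phi 19.47 F [1.2 1.1 0.4] gap 0.0855 j6 -0.1
tx,ty,tz [12.189 -8.248  1.308] yaw -17.51
```

```bash
python3 -m inch '[{"tx":12.19,"ty":-8.25,"tz":0,"yaw":-17.5,"claw":0.4},{"tx":12.19,"ty":-8.25,"tz":0,"yaw":-17.5,"claw":0.4},{"tx":12.19,"ty":-8.25,"tz":0,"yaw":-17.5,"claw":0.4},{"tx":12.19,"ty":-8.25,"tz":0,"yaw":-17.5,"claw":0.4},{"tx":12.19,"ty":-8.25,"tz":0,"yaw":-17.5,"claw":0.4},{"tx":12.19,"ty":-8.25,"tz":0,"yaw":-17.5,"claw":0.4},{"tx":12.19,"ty":-8.25,"tz":0,"yaw":-17.5,"claw":0.4},{"tx":12.19,"ty":-8.25,"tz":0,"yaw":-17.5,"claw":0.4},{"tx":12.19,"ty":-8.25,"tz":0,"yaw":-17.5,"claw":0.4},{"tx":12.19,"ty":-8.25,"tz":0,"yaw":-17.5,"claw":0.4},{"tx":12.19,"ty":-8.25,"tz":0,"yaw":-17.5,"claw":0.4},{"tx":12.19,"ty":-8.25,"tz":0,"yaw":-17.5,"claw":0.4}]' 30; python3 to.py .533 -.045 .15 107
```

```text
time_s: 3.05
ee_pos: [0.4812, -0.1144, 0.2427]
orientation: [0.603, 0.797, 0.0, 0.001]
contact_force: [0.9, -0.8, -0.2]
finger_gap: 0.0341
finger_force: 0.0
t 3.05 pos [ 0.4812 -0.1144  0.2427] phi 105.78 F [ 0.9 -0.8 -0.2] gap 0.0341 j6 -0.62
tx,ty,tz [1.319 1.717 2.317] yaw -0.24
```

```bash
python3 -m inch '[{"tx":1.3,"ty":1.7,"tz":1,"yaw":-0.24},{"tx":1.3,"ty":1.7,"tz":1.8,"yaw":-0.24},{"tx":1.3,"ty":1.7,"tz":1.8,"yaw":-0.24},{"tx":1.3,"ty":1.7,"tz":1.8,"yaw":-0.24},{"tx":1.3,"ty":1.7,"tz":1.8,"yaw":-0.24}]'; python3 to.py .533 -.045 .113 107
python3 - <<'E'
from look import *
p,d=snap('scene','sc2'); cv2.imwrite('pics/sc2.png',cv2.resize(p[150:270,210:360,::-1],None,fx=5,fy=5,interpolation=cv2.INTER_CUBIC))
E
```

```text
t 3.05 pos [ 0.4812 -0.1144  0.2427] phi 105.78 F [ 0.9 -0.8 -0.2] gap 0.0341 j6 -0.62
tx,ty,tz [1.32  1.716 3.242] yaw -0.24$[0]: bad value
```

View pics/sc2.png

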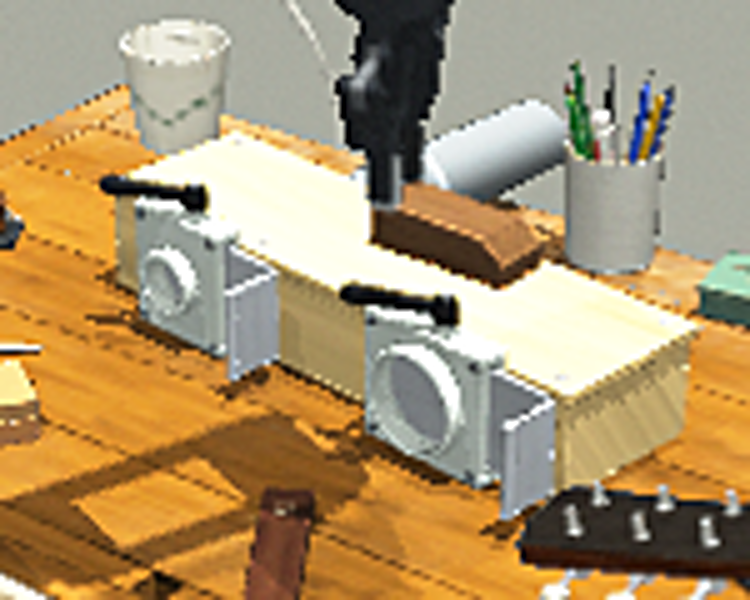

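The move was refused because every row needs a claw value, so the gripper (tip near 385,190) is still high above the box. I'll repeat it with claw included.

```bash
python3 -m inch '[{"tx":1.3,"ty":1.7,"tz":1,"yaw":-0.24,"claw":0.4},{"tx":1.3,"ty":1.7,"tz":1.8,"yaw":-0.24,"claw":0.4},{"tx":1.3,"ty":1.7,"tz":1.8,"yaw":-0.24,"claw":0.4},{"tx":1.3,"ty":1.7,"tz":1.8,"yaw":-0.24,"claw":0.4},{"tx":1.3,"ty":1.7,"tz":1.8,"yaw":-0.24,"claw":0.4}]'; python3 to.py .533 -.045 .113 107
```

```text
time_s: 3.52
ee_pos: [0.5311, -0.0474, 0.1682]
orientation: [0.597, 0.802, -0.001, -0.002]
contact_force: [-0.8, -0.5, 0.5]
finger_gap: 0.0343
finger_force: 0.0
t 3.52 pos [ 0.5311 -0.0474  0.1682] phi 106.7 F [-0.8 -0.5  0.5] gap 0.0343 j6 -0.49
tx,ty,tz [0.042 0.069 1.381] yaw -0.06
```

```bash
python3 -m inch '[{"tx":0.04,"ty":0.05,"tz":0.5,"yaw":0,"claw":0.4},{"tx":0.04,"ty":0.05,"tz":1,"yaw":0,"claw":0.4},{"tx":0.04,"ty":0.05,"tz":1.38,"yaw":0,"claw":0.4},{"tx":0.04,"ty":0.05,"tz":1.38,"yaw":0,"claw":0.4},{"tx":0.04,"ty":0.05,"tz":1.38,"yaw":0,"claw":0.4}]'; python3 to.py .533 -.045 .113 107
python3 - <<'E'
from look import *
p,d=snap('scene','sc3'); cv2.imwrite('pics/sc3.png',cv2.resize(p[180:250,250:340,::-1],None,fx=8,fy=8,interpolation=cv2.INTER_CUBIC))
E
```

```text
time_s: 3.93
ee_pos: [0.5334, -0.0472, 0.1162]
orientation: [0.598, 0.801, -0.0, 0.0]
contact_force: [-1.0, 0.0, 0.4]
finger_gap: 0.0336
finger_force: 0.0
t 3.93 pos [ 0.5334 -0.0472  0.1162] phi 106.52 F [-1.   0.   0.4] gap 0.0336 j6 -0.48
tx,ty,tz [0.056 0.005 0.079] yaw -0.1
```

View pics/sc3.png

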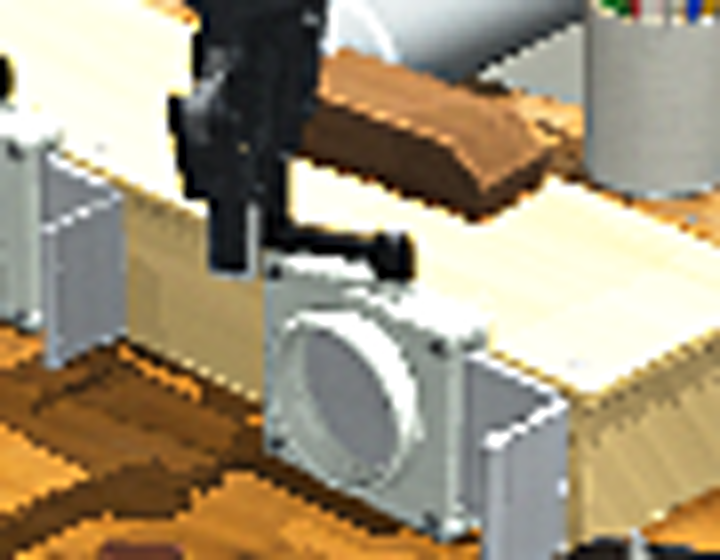

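The fingers straddle the end of the large lever, with the front finger's tip at about (230,265) and the hub at (395,255). Now I swing it forward around its axis.

```bash
python3 -m inch '[{"tx":0,"ty":0,"tz":0.04,"yaw":0,"claw":0.26},{"tx":0,"ty":0,"tz":0.04,"yaw":0,"claw":0.26},{"tx":-0.01,"ty":-0.17,"tz":0.04,"yaw":-1.2,"claw":0.26},{"tx":-0.035,"ty":-0.33,"tz":0.04,"yaw":-2.4,"claw":0.26},{"tx":-0.08,"ty":-0.49,"tz":0.04,"yaw":-3.6,"claw":0.26},{"tx":-0.14,"ty":-0.65,"tz":0.04,"yaw":-4.8,"claw":0.26}]'; python3 to.py
```

```text
time_s: 4.48
ee_pos: [0.5143, -0.0574, 0.1151]
orientation: [0.415, 0.91, 0.004, 0.005]
contact_force: [11.5, 5.6, -5.8]
finger_gap: 0.0225
finger_force: 6.1
t 4.48 pos [ 0.5143 -0.0574  0.1151] phi 130.94 F [11.5  5.6 -5.8] gap 0.0225 j6 -0.94
```

```bash
python3 -m inch '[{"tx":-0.01,"ty":-0.17,"tz":0,"yaw":-1.2,"claw":0.26},{"tx":-0.035,"ty":-0.33,"tz":0,"yaw":-2.4,"claw":0.26},{"tx":-0.08,"ty":-0.49,"tz":0,"yaw":-3.6,"claw":0.26},{"tx":-0.14,"ty":-0.65,"tz":0,"yaw":-4.8,"claw":0.26},{"tx":-0.21,"ty":-0.8,"tz":0,"yaw":-6,"claw":0.26},{"tx":-0.31,"ty":-0.94,"tz":0,"yaw":-7.2,"claw":0.26},{"tx":-0.39,"ty":-1.05,"tz":0,"yaw":-8.2,"claw":0.26},{"tx":-0.39,"ty":-1.05,"tz":0,"yaw":-8.2,"claw":0.26}]'; python3 to.py
```

```text
time_s: 5.15
ee_pos: [0.4904, -0.0947, 0.1148]
orientation: [0.071, 0.997, 0.004, 0.003]
contact_force: [3.6, 10.6, -0.4]
finger_gap: 0.0222
finger_force: 5.2
t 5.15 pos [ 0.4904 -0.0947  0.1148] phi 171.81 F [ 3.6 10.6 -0.4] gap 0.0222 j6 -1.74
```

```bash
python3 -m inch '[{"tx":0,"ty":-0.15,"tz":0,"yaw":-0.8,"claw":0.26},{"tx":0.02,"ty":-0.29,"tz":0,"yaw":-1.6,"claw":0.26},{"tx":0.02,"ty":-0.29,"tz":0,"yaw":-1.6,"claw":0.26},{"tx":0.02,"ty":-0.29,"tz":0,"yaw":-1.6,"claw":0.26}]'; python3 to.py
python3 -m inch '[{"tx":0,"ty":0.1,"tz":0,"yaw":0,"claw":0.4},{"tx":0,"ty":0.1,"tz":0,"yaw":0,"claw":0.4},{"tx":0,"ty":0.1,"tz":-1,"yaw":0,"claw":0.4},{"tx":0,"ty":0.1,"tz":-2,"yaw":0,"claw":0.4},{"tx":0,"ty":0.1,"tz":-2,"yaw":0,"claw":0.4}]'
cat > meas.py <<'E'
from look import *
for c in('top','scene'):
    p,d=snap(c,'m_'+c+str(np.random.randint(9999)));X=cloud(c,d)
    for q in('large_lever','large_grip','large_tab','large_blade','small_tab'):
        print(c,q,[(np.round(k['point'],3).tolist(),round(k['conf'],2)) for k in r.mark_of(c,q)[:2]])
    for m in r.masks_of(c,'large_lever')[:1]:
        q=X[m['region']&(d>0)];h=q[(q[:,2]>.105)&(q[:,2]<.135)]; 
        if len(h)<10: continue
        cc=h[:,:2].mean(0);V=np.linalg.eigh(np.cov((h[:,:2]-cc).T))[1];print(' dir',np.degrees(np.arctan2(V[1,1],V[0,1]))%180,cc,m['conf'],len(h))
E
python3 meas.py; python3 to.py .516 -.194 .11 171.6
```

```text
time_s: 5.48
ee_pos: [0.4885, -0.1059, 0.1149]
orientation: [0.003, 1.0, 0.004, 0.003]
contact_force: [5.8, 10.4, -0.2]
finger_gap: 0.0219
finger_force: 5.0
t 5.48 pos [ 0.4885 -0.1059  0.1149] phi 179.67 F [ 5.8 10.4 -0.2] gap 0.0219 j6 -1.9
time_s: 5.9
ee_pos: [0.4897, -0.1071, 0.2029]
orientation: [0.004, 1.0, -0.003, 0.008]
contact_force: [1.6, -0.0, 1.2]
finger_gap: 0.0341
finger_force: 0.0
top large_lever []
top large_grip [([0.721, -0.401, 0.001], 0.4)]
top large_tab []
top large_blade []
top small_tab [([0.556, 0.061, 0.055], 0.47)]
scene large_lever [([0.551, -0.107, 0.11], 0.67)]
scene large_grip [([0.487, -0.103, 0.116], 0.67)]
scene large_tab []
scene large_blade [([0.558, -0.101, -0.001], 0.68)]
scene small_tab [([0.553, 0.064, 0.047], 0.71), ([0.517, -0.194, 0.047], 0.23)]
 dir 175.40157132879233 [ 0.51667253 -0.11050885] 0.45 78
t 6.6 pos [ 0.4859 -0.1054  0.1932] phi 179.61 F [ 0.4 -0.7  0.5] gap 0.0342 j6 -1.89
tx,ty,tz [-0.768 -2.211  2.08 ] yaw 1.6
```

```bash
python3 to.py .5165 -.196 .15 171.6; python3 -m inch '[{"tx":-0.78,"ty":-1,"tz":0,"yaw":1.4,"claw":0.4},{"tx":-0.78,"ty":-2.26,"tz":0,"yaw":1.6,"claw":0.4},{"tx":-0.78,"ty":-2.26,"tz":0.5,"yaw":1.6,"claw":0.4},{"tx":-0.78,"ty":-2.26,"tz":1,"yaw":1.6,"claw":0.4},{"tx":-0.78,"ty":-2.26,"tz":1,"yaw":1.6,"claw":0.4}]'; python3 to.py .5165 -.196 .065 171.6
```

```text
t 6.6 pos [ 0.4859 -0.1054  0.1932] phi 179.61 F [ 0.4 -0.7  0.5] gap 0.0342 j6 -1.89
tx,ty,tz [-0.78  -2.261  1.08 ] yaw 1.6
time_s: 7.02
ee_pos: [0.5143, -0.1961, 0.1486]
orientation: [0.074, 0.997, 0.002, -0.004]
contact_force: [-0.6, 0.8, -1.4]
finger_gap: 0.0342
finger_force: 0.0
t 7.02 pos [ 0.5143 -0.1961  0.1486] phi 171.49 F [-0.6  0.8 -1.4] gap 0.0342 j6 -1.89
tx,ty,tz [-0.072  0.004  2.09 ] yaw -0.02
```

```bash
python3 -m inch '[{"tx":-0.05,"ty":0,"tz":0.7,"yaw":0,"claw":0.4},{"tx":-0.05,"ty":0,"tz":1.4,"yaw":0,"claw":0.4},{"tx":-0.05,"ty":0,"tz":2.08,"yaw":0,"claw":0.4},{"tx":-0.05,"ty":0,"tz":2.08,"yaw":0,"claw":0.4},{"tx":-0.05,"ty":0,"tz":2.08,"yaw":0,"claw":0.2},{"tx":-0.05,"ty":0,"tz":2.08,"yaw":0,"claw":0.2},{"tx":-0.05,"ty":0,"tz":2.08,"yaw":0,"claw":0.2}]'; python3 to.py
python3 - <<'E'
from look import *
p,d=snap('scene','sc4'); cv2.imwrite('pics/sc4.png',cv2.resize(p[165:265,260:350,::-1],None,fx=6,fy=6,interpolation=cv2.INTER_CUBIC))
E
```

```text
time_s: 7.6
ee_pos: [0.5203, -0.1968, 0.0733]
orientation: [0.073, 0.997, -0.001, 0.002]
contact_force: [-1.0, -0.8, 0.6]
finger_gap: 0.0175
finger_force: 0.0
t 7.6 pos [ 0.5203 -0.1968  0.0733] phi 171.64 F [-1.  -0.8  0.6] gap 0.0175 j6 -1.89
```

View pics/sc4.png

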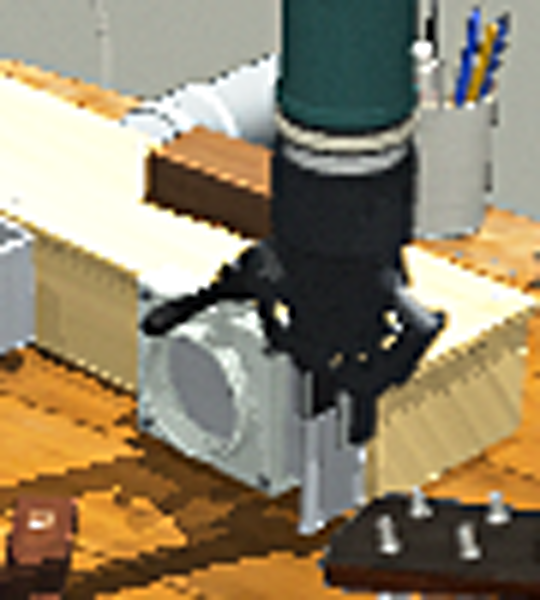

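The fingers stand either side of the tab, inner finger at about (310,390) and outer at (350,430). I'll approach gently to find contact, then pull.

```bash
python3 -m inch '[{"tx":0,"ty":-0.1,"tz":0.1,"yaw":0,"claw":0.2},{"tx":0,"ty":-0.1,"tz":0.1,"yaw":0,"claw":0.2}]'; python3 -m inch '[{"tx":0,"ty":-0.05,"tz":0,"yaw":0,"claw":0.2},{"tx":0,"ty":-0.05,"tz":0,"yaw":0,"claw":0.2}]'; python3 -m inch '[{"tx":0,"ty":-0.05,"tz":0,"yaw":0,"claw":0.2},{"tx":0,"ty":-0.05,"tz":0,"yaw":0,"claw":0.2}]';  python3 -m inch '[{"tx":0,"ty":-0.05,"tz":0,"yaw":0,"claw":0.2},{"tx":0,"ty":-0.05,"tz":0,"yaw":0,"claw":0.2}]'
```

```text
time_s: 7.82
ee_pos: [0.5183, -0.201, 0.0671]
orientation: [0.073, 0.997, -0.001, 0.001]
contact_force: [-0.0, 0.4, -0.4]
finger_gap: 0.017
finger_force: 0.0
time_s: 7.98
ee_pos: [0.5177, -0.2027, 0.0665]
orientation: [0.073, 0.997, -0.0, 0.0]
contact_force: [0.3, 0.4, 0.7]
finger_gap: 0.0171
finger_force: 0.0
time_s: 8.15
ee_pos: [0.5174, -0.2046, 0.0664]
orientation: [0.073, 0.997, -0.0, 0.0]
contact_force: [0.2, -0.5, -0.1]
finger_gap: 0.017
finger_force: 0.0
time_s: 8.32
ee_pos: [0.5172, -0.2055, 0.0663]
orientation: [0.073, 0.997, 0.001, -0.0]
contact_force: [1.1, 2.7, 1.1]
finger_gap: 0.0169
finger_force: 1.3
```

```bash
python3 -m inch '[{"tx":0,"ty":-0.2,"tz":0,"yaw":0,"claw":0.2},{"tx":0,"ty":-0.4,"tz":0,"yaw":0,"claw":0.2},{"tx":0,"ty":-0.6,"tz":0,"yaw":0,"claw":0.2},{"tx":0,"ty":-0.8,"tz":0,"yaw":0,"claw":0.2},{"tx":0,"ty":-0.95,"tz":0,"yaw":0,"claw":0.2},{"tx":0,"ty":-1.03,"tz":0,"yaw":0,"claw":0.2},{"tx":0,"ty":-1.03,"tz":0,"yaw":0,"claw":0.2},{"tx":0,"ty":-1.03,"tz":0,"yaw":0,"claw":0.2}]'; python3 to.py
```

```text
time_s: 8.98
ee_pos: [0.5116, -0.2438, 0.0662]
orientation: [0.073, 0.997, 0.003, -0.0]
contact_force: [1.2, 8.5, 1.7]
finger_gap: 0.0168
finger_force: 4.5
t 8.98 pos [ 0.5116 -0.2438  0.0662] phi 171.66 F [1.2 8.5 1.7] gap 0.0168 j6 -1.97
```

```bash
python3 -m inch '[{"tx":0,"ty":-0.06,"tz":0,"yaw":0,"claw":0.2},{"tx":0,"ty":-0.06,"tz":0,"yaw":0,"claw":0.2},{"tx":0,"ty":-0.06,"tz":0,"yaw":0,"claw":0.2}]'
python3 -m inch '[{"tx":0,"ty":0.1,"tz":0,"yaw":0,"claw":0.35},{"tx":0,"ty":0.1,"tz":0,"yaw":0,"claw":0.35},{"tx":0,"ty":0.1,"tz":-1,"yaw":0,"claw":0.35},{"tx":0,"ty":0.1,"tz":-2,"yaw":0,"claw":0.35},{"tx":0,"ty":0.1,"tz":-3,"yaw":0,"claw":0.35},{"tx":-1,"ty":-0.9,"tz":-3.2,"yaw":0,"claw":0.35},{"tx":-1,"ty":-0.9,"tz":-3.2,"yaw":0,"claw":0.35}]'; python3 to.py
python3 meas.py
python3 - <<'E'
from look import *
p,d=snap('scene','sc5'); cv2.imwrite('pics/sc5.png',cv2.resize(p[185:260,260:350,::-1],None,fx=8,fy=8,interpolation=cv2.INTER_CUBIC))
E
```

```text
time_s: 9.23
ee_pos: [0.5113, -0.2457, 0.0662]
orientation: [0.073, 0.997, 0.004, -0.0]
contact_force: [1.0, 10.3, 2.3]
finger_gap: 0.0171
finger_force: 5.0
time_s: 9.82
ee_pos: [0.5479, -0.2948, 0.2002]
orientation: [0.074, 0.997, -0.004, 0.005]
contact_force: [-0.2, 0.1, -1.2]
finger_gap: 0.0296
finger_force: 0.0
t 9.82 pos [ 0.5479 -0.2948  0.2002] phi 171.56 F [-0.2  0.1 -1.2] gap 0.0296 j6 -2.01
top large_lever [([0.548, -0.109, 0.11], 0.45)]
top large_grip [([0.485, -0.102, 0.116], 0.52)]
top large_tab []
top large_blade [([0.547, -0.144, -0.001], 0.65)]
top small_tab [([0.56, 0.062, 0.054], 0.68), ([0.555, -0.101, -0.001], 0.34)]
 dir 174.7369473900749 [ 0.52418751 -0.10453571] 0.59 135
scene large_lever [([0.556, 0.063, 0.048], 0.62), ([0.551, -0.106, 0.11], 0.59)]
scene large_grip [([0.486, -0.103, 0.117], 0.44), ([0.585, 0.146, 0.001], 0.22)]
scene large_tab [([0.51, -0.236, 0.047], 0.83)]
scene large_blade [([0.384, 0.189, 0.002], 0.71), ([0.549, -0.142, -0.001], 0.61)]
scene small_tab [([0.554, 0.064, 0.047], 0.78)]
```

View pics/sc5.png

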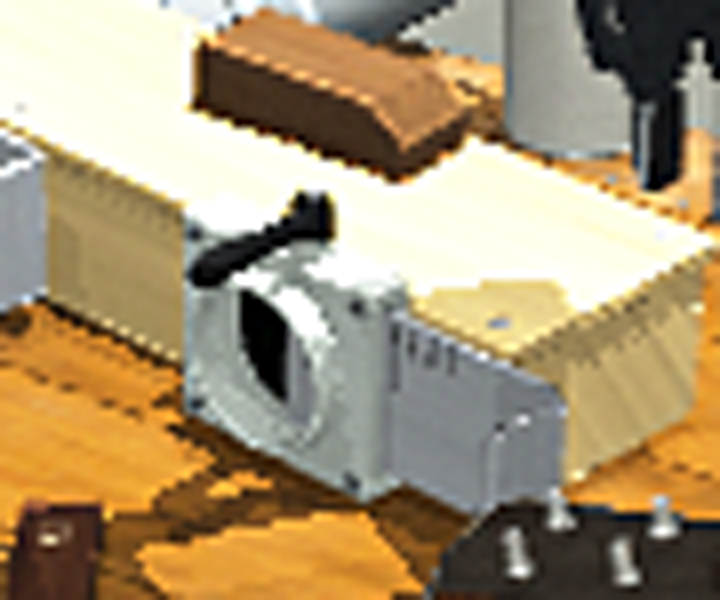

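The long scribe line, about (398,355), is level with the housing edge. Kinematics give about 40.7 mm open, and the port shows open. Next I return to the lever.

```bash
python3 to.py .4865 -.1015 .19 175; python3 -m inch '[{"tx":1,"ty":1,"tz":0,"yaw":-0.4,"claw":0.4},{"tx":1.1,"ty":2,"tz":0,"yaw":-0.7,"claw":0.4},{"tx":1.2,"ty":3,"tz":0,"yaw":-0.7,"claw":0.4},{"tx":1.3,"ty":4,"tz":0,"yaw":-0.7,"claw":0.4},{"tx":0.8,"ty":5,"tz":0,"yaw":-0.7,"claw":0.4},{"tx":0.8,"ty":5,"tz":0,"yaw":-0.7,"claw":0.4},{"tx":0.8,"ty":5,"tz":0,"yaw":-0.7,"claw":0.4}]'; python3 to.py .4865 -.1015 .113 175
```

```text
t 10.57 pos [ 0.5451 -0.2906  0.1944] phi 171.63 F [-0.1  0.3  0.8] gap 0.0297 j6 -2.01
tx,ty,tz [2.137 4.463 0.109] yaw -0.67
time_s: 11.15
ee_pos: [0.5435, -0.0855, 0.1945]
orientation: [0.04, 0.999, 0.0, 0.0]
contact_force: [-0.5, -0.2, -0.3]
finger_gap: 0.0342
finger_force: 0.0
t 11.15 pos [ 0.5435 -0.0855  0.1945] phi 175.4 F [-0.5 -0.2 -0.3] gap 0.0342 j6 -1.75
tx,ty,tz [ 1.389 -0.514  2.036] yaw 0.08
```

```bash
python3 -m inch '[{"tx":0.9,"ty":-0.5,"tz":0,"yaw":0,"claw":0.4},{"tx":1.38,"ty":-0.5,"tz":0.3,"yaw":0,"claw":0.4},{"tx":1.38,"ty":-0.5,"tz":0.8,"yaw":0,"claw":0.4},{"tx":1.38,"ty":-0.5,"tz":0.8,"yaw":0,"claw":0.4}]'; python3 to.py .4865 -.1015 .113 175
```

```text
time_s: 11.48
ee_pos: [0.4829, -0.1043, 0.1588]
orientation: [0.044, 0.999, 0.0, -0.003]
contact_force: [-0.5, 0.2, 0.0]
finger_gap: 0.0338
finger_force: 0.0
t 11.48 pos [ 0.4829 -0.1043  0.1588] phi 174.98 F [-0.5  0.2  0. ] gap 0.0338 j6 -1.81
tx,ty,tz [-0.092  0.077  1.145] yaw -0.0
```

```bash
python3 -m inch '[{"tx":-0.03,"ty":0.04,"tz":0.6,"yaw":0,"claw":0.4},{"tx":-0.03,"ty":0.04,"tz":1.14,"yaw":0,"claw":0.4},{"tx":-0.03,"ty":0.04,"tz":1.14,"yaw":0,"claw":0.4},{"tx":-0.03,"ty":0.04,"tz":1.14,"yaw":0,"claw":0.26},{"tx":-0.03,"ty":0.04,"tz":1.14,"yaw":0,"claw":0.26},{"tx":-0.03,"ty":0.04,"tz":1.14,"yaw":0,"claw":0.26}]'; python3 to.py .4858 -.1015 .113 175
```

```text
time_s: 11.98
ee_pos: [0.4885, -0.1027, 0.1188]
orientation: [0.043, 0.999, -0.001, 0.002]
contact_force: [0.0, 0.4, -0.2]
finger_gap: 0.0224
finger_force: 0.0
t 11.98 pos [ 0.4885 -0.1027  0.1188] phi 175.1 F [ 0.   0.4 -0.2] gap 0.0224 j6 -1.81
tx,ty,tz [0.07  0.024 0.144] yaw 0.02
```

```bash
cat > f.py <<'E'
import numpy as np,time
from cell import r
from scipy.spatial.transform import Rotation as R
s=r.sense();A=np.array([.5505,-.107]);d=s['ee_pos'][:2]-A;F=s['contact_force'];T=s['torque']
Rm=R.from_quat(s['orientation']).as_matrix();phi=np.degrees(np.arctan2(Rm[1,0],Rm[0,0]))
Ft=-F[:2]@np.array([d[1],-d[0]])/np.hypot(*d)
print('t %.2f ang %.2f rho %.4f phi %.2f z %.4f Ft %.1f Fr %.1f tool ty-force %.1f Tz %.2f ff %.1f'%(s['time_s'],np.degrees(np.arctan2(d[1],d[0]))%360,np.hypot(*d),phi%360,s['ee_pos'][2],Ft,F[:2]@d/np.hypot(*d),F@Rm[:,1],T[2],s['finger_force']))
E
python3 -m inch '[{"tx":0.05,"ty":0.17,"tz":0.1,"yaw":1.2,"claw":0.26},{"tx":0.02,"ty":0.34,"tz":0.1,"yaw":2.4,"claw":0.26},{"tx":-0.03,"ty":0.5,"tz":0.1,"yaw":3.6,"claw":0.26},{"tx":-0.03,"ty":0.5,"tz":0.1,"yaw":3.6,"claw":0.26},{"tx":-0.03,"ty":0.5,"tz":0.1,"yaw":3.6,"claw":0.26}]' >/dev/null; python3 f.py
python3 -m inch '[{"tx":0,"ty":0.07,"tz":0,"yaw":0.5,"claw":0.26},{"tx":-0.005,"ty":0.14,"tz":0,"yaw":1,"claw":0.26},{"tx":-0.005,"ty":0.14,"tz":0,"yaw":1,"claw":0.26},{"tx":-0.005,"ty":0.14,"tz":0,"yaw":1,"claw":0.26}]'>/dev/null; python3 f.py
python3 -m inch '[{"tx":0,"ty":0.07,"tz":0,"yaw":0.5,"claw":0.26},{"tx":-0.005,"ty":0.14,"tz":0,"yaw":1,"claw":0.26},{"tx":-0.005,"ty":0.14,"tz":0,"yaw":1,"claw":0.26},{"tx":-0.005,"ty":0.14,"tz":0,"yaw":1,"claw":0.26}]'>/dev/null; python3 f.py
python3 -m inch '[{"tx":0,"ty":0.07,"tz":0,"yaw":0.5,"claw":0.26},{"tx":-0.005,"ty":0.14,"tz":0,"yaw":1,"claw":0.26},{"tx":-0.005,"ty":0.14,"tz":0,"yaw":1,"claw":0.26},{"tx":-0.005,"ty":0.14,"tz":0,"yaw":1,"claw":0.26}]'>/dev/null; python3 f.py
```

```text
t 12.40 ang 160.74 rho 0.0631 phi 157.06 z 0.1155 Ft 9.0 Fr -1.5 tool ty-force -9.0 Tz 0.03 ff 4.9
t 12.73 ang 156.38 rho 0.0630 phi 152.04 z 0.1155 Ft 11.8 Fr -1.2 tool ty-force -11.7 Tz 0.03 ff 5.8
t 13.07 ang 151.37 rho 0.0630 phi 147.04 z 0.1154 Ft 12.1 Fr -0.8 tool ty-force -12.1 Tz 0.02 ff 5.9
t 13.40 ang 146.29 rho 0.0630 phi 142.04 z 0.1154 Ft 11.7 Fr 0.0 tool ty-force -11.7 Tz -0.03 ff 5.9
```

```bash

python3 -m inch '[{"tx":0,"ty":0.07,"tz":0,"yaw":0.5,"claw":0.26},{"tx":-0.005,"ty":0.14,"tz":0,"yaw":1,"claw":0.26},{"tx":-0.005,"ty":0.14,"tz":0,"yaw":1,"claw":0.26},{"tx":-0.005,"ty":0.14,"tz":0,"yaw":1,"claw":0.26}]'>/dev/null; python3 f.py
python3 -m inch '[{"tx":0,"ty":0.07,"tz":0,"yaw":0.5,"claw":0.26},{"tx":-0.005,"ty":0.14,"tz":0,"yaw":1,"claw":0.26},{"tx":-0.005,"ty":0.14,"tz":0,"yaw":1,"claw":0.26},{"tx":-0.005,"ty":0.14,"tz":0,"yaw":1,"claw":0.26}]'>/dev/null; python3 f.py
python3 -m inch '[{"tx":0,"ty":0.07,"tz":0,"yaw":0.5,"claw":0.26},{"tx":-0.005,"ty":0.14,"tz":0,"yaw":1,"claw":0.26},{"tx":-0.005,"ty":0.14,"tz":0,"yaw":1,"claw":0.26},{"tx":-0.005,"ty":0.14,"tz":0,"yaw":1,"claw":0.26}]'>/dev/null; python3 f.py
```

```text
t 13.73 ang 141.22 rho 0.0630 phi 137.04 z 0.1154 Ft 11.5 Fr -1.1 tool ty-force -11.5 Tz -0.05 ff 5.9
t 14.07 ang 136.13 rho 0.0631 phi 132.05 z 0.1153 Ft 12.3 Fr 0.1 tool ty-force -12.3 Tz 0.00 ff 5.9
t 14.40 ang 131.06 rho 0.0632 phi 127.05 z 0.1153 Ft 11.6 Fr -1.2 tool ty-force -11.5 Tz -0.00 ff 5.9
```

```bash
sed -i 's/ff %.1f/ff %.3f/' f.py
python3 -m inch '[{"tx":0,"ty":0.07,"tz":0,"yaw":0.5,"claw":0.26},{"tx":-0.005,"ty":0.14,"tz":0,"yaw":1,"claw":0.26},{"tx":-0.005,"ty":0.14,"tz":0,"yaw":1,"claw":0.26},{"tx":-0.005,"ty":0.14,"tz":0,"yaw":1,"claw":0.26}]'>/dev/null; python3 f.py
python3 -m inch '[{"tx":0,"ty":0.07,"tz":0,"yaw":0.5,"claw":0.26},{"tx":-0.005,"ty":0.14,"tz":0,"yaw":1,"claw":0.26},{"tx":-0.005,"ty":0.14,"tz":0,"yaw":1,"claw":0.26},{"tx":-0.005,"ty":0.14,"tz":0,"yaw":1,"claw":0.26}]'>/dev/null; python3 f.py
```

```text
t 14.73 ang 126.14 rho 0.0632 phi 122.05 z 0.1153 Ft 12.5 Fr -0.7 tool ty-force -12.5 Tz 0.02 ff 6.162
t 15.07 ang 121.41 rho 0.0632 phi 117.05 z 0.1153 Ft 13.7 Fr -0.4 tool ty-force -13.6 Tz 0.02 ff 6.675
```

```bash

python3 -m inch '[{"tx":0,"ty":0.07,"tz":0,"yaw":0.5,"claw":0.26},{"tx":-0.005,"ty":0.14,"tz":0,"yaw":1,"claw":0.26},{"tx":-0.005,"ty":0.14,"tz":0,"yaw":1,"claw":0.26},{"tx":-0.005,"ty":0.14,"tz":0,"yaw":1,"claw":0.26}]'>/dev/null; python3 f.py
python3 -m inch '[{"tx":0,"ty":0.05,"tz":0,"yaw":0.3,"claw":0.26},{"tx":0,"ty":0.09,"tz":0,"yaw":0.6,"claw":0.26},{"tx":0,"ty":0.09,"tz":0,"yaw":0.6,"claw":0.26},{"tx":0,"ty":0.09,"tz":0,"yaw":0.6,"claw":0.26}]'>/dev/null; python3 f.py
```

```text
t 15.40 ang 116.76 rho 0.0632 phi 112.05 z 0.1153 Ft 14.0 Fr 0.4 tool ty-force -14.1 Tz 0.02 ff 7.333
t 15.73 ang 113.94 rho 0.0632 phi 109.06 z 0.1153 Ft 16.3 Fr -0.7 tool ty-force -16.3 Tz 0.04 ff 7.975
```

```bash
for i in 1 2 3; do python3 -m inch '[{"tx":0,"ty":0,"tz":0,"yaw":0,"claw":0.26}]'>/dev/null; python3 f.py; done
```

```text
t 15.82 ang 113.95 rho 0.0632 phi 109.06 z 0.1153 Ft 16.3 Fr -0.6 tool ty-force -16.3 Tz 0.02 ff 7.947
t 15.90 ang 113.94 rho 0.0632 phi 109.06 z 0.1153 Ft 15.5 Fr -0.3 tool ty-force -15.5 Tz 0.05 ff 7.937
t 15.98 ang 113.96 rho 0.0632 phi 109.05 z 0.1153 Ft 16.3 Fr -0.8 tool ty-force -16.3 Tz 0.02 ff 7.931
```

The push is about 16.0 N against 11.9 N of free drag, so about 4 N above it: firm. Releasing straight up.

```bash
python3 -m inch '[{"tx":0,"ty":-0.1,"tz":0,"yaw":0,"claw":0.38},{"tx":0,"ty":-0.1,"tz":0,"yaw":0,"claw":0.38},{"tx":0,"ty":-0.1,"tz":0,"yaw":0,"claw":0.38},{"tx":0,"ty":-0.1,"tz":-0.7,"yaw":0,"claw":0.38},{"tx":0,"ty":-0.1,"tz":-1.5,"yaw":0,"claw":0.38},{"tx":0,"ty":-0.1,"tz":-2.4,"yaw":0,"claw":0.38},{"tx":-1,"ty":-3,"tz":-3,"yaw":0,"claw":0.38},{"tx":-1,"ty":-3,"tz":-3,"yaw":0,"claw":0.38},{"tx":-1,"ty":-3,"tz":-3,"yaw":0,"claw":0.38},{"tx":-1,"ty":-3,"tz":-3,"yaw":0,"claw":0.38},{"tx":-1,"ty":-3,"tz":-3,"yaw":0,"claw":0.38}]'; python3 meas.py
python3 - <<'E'
from look import *
p,d=snap('scene','sc6'); cv2.imwrite('pics/sc6.png',cv2.resize(p[165:265,210:360,::-1],None,fx=5,fy=5,interpolation=cv2.INTER_CUBIC))
E
```

```text
time_s: 16.9
ee_pos: [0.4277, -0.1241, 0.2343]
orientation: [0.581, 0.814, 0.001, 0.002]
contact_force: [-0.5, -0.5, -0.2]
finger_gap: 0.0329
finger_force: 0.0
top large_lever [([0.548, -0.106, 0.109], 0.52)]
top large_grip [([0.52, -0.05, 0.116], 0.61)]
top large_tab [([0.51, -0.233, 0.048], 0.7)]
top large_blade [([0.543, -0.145, 0.001], 0.46), ([0.717, -0.398, 0.001], 0.27)]
top small_tab [([0.556, 0.062, 0.053], 0.59), ([0.545, -0.144, -0.003], 0.36)]
 dir 118.52450645777995 [ 0.53597788 -0.0798158 ] 0.63 165
scene large_lever [([0.548, -0.108, 0.11], 0.59)]
scene large_grip [([0.717, -0.399, -0.002], 0.57), ([0.522, -0.051, 0.116], 0.45)]
scene large_tab [([0.511, -0.238, 0.048], 0.93)]
scene large_blade [([0.51, -0.238, 0.048], 0.71), ([0.546, -0.141, -0.003], 0.7)]
scene small_tab [([0.554, 0.06, 0.046], 0.7)]
 dir 116.37751345721415 [ 0.53363823 -0.08489482] 0.61 108
```

View pics/sc6.png

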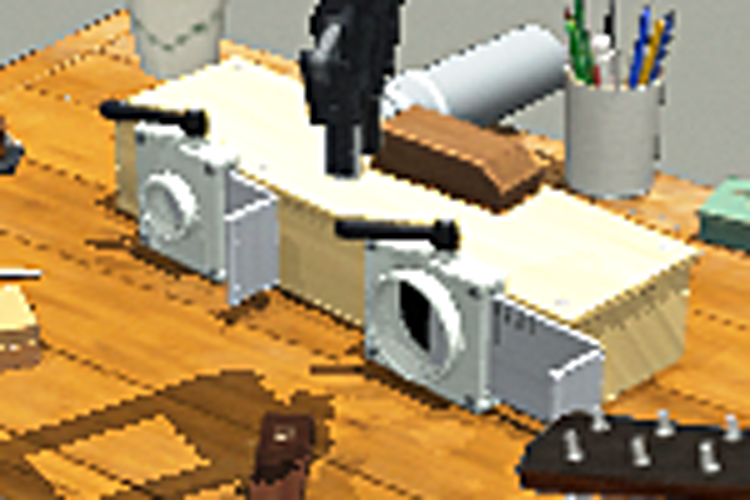

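The lever now reads about 117° in both cameras, but the push should have left it near 110°. It may have been nudged on release, so I'll go back and feel it.

```bash
python3 meas.py | grep -E "dir|grip|large_lever"; python3 to.py .5205 -.0495 .16 115
```

```text
top large_lever [([0.55, -0.109, 0.111], 0.49)]
top large_grip [([0.517, -0.049, 0.116], 0.64)]
 dir 118.84282300681085 [ 0.53549383 -0.07879263] 0.53 157
scene large_lever [([0.546, -0.14, -0.004], 0.74), ([0.549, -0.106, 0.113], 0.67)]
scene large_grip [([0.521, -0.052, 0.117], 0.62), ([0.585, 0.138, 0.111], 0.17)]
t 18.35 pos [ 0.4279 -0.1231  0.2327] phi 109.11 F [-0.6  0.5 -0.1] gap 0.0326 j6 -0.74
tx,ty,tz [0.98  2.79  1.818] yaw -1.18
```

```bash
python3 -m inch '[{"tx":0.5,"ty":1,"tz":0,"yaw":-0.6,"claw":0.4},{"tx":0.98,"ty":2,"tz":0,"yaw":-1.2,"claw":0.4},{"tx":0.98,"ty":2.79,"tz":0,"yaw":-1.6,"claw":0.4},{"tx":0.98,"ty":2.79,"tz":0.8,"yaw":-1.6,"claw":0.4},{"tx":0.98,"ty":2.79,"tz":1.5,"yaw":-1.6,"claw":0.4},{"tx":0.98,"ty":2.79,"tz":1.5,"yaw":-1.6,"claw":0.4},{"tx":0.98,"ty":2.79,"tz":1.5,"yaw":-1.6,"claw":0.4}]'; python3 to.py .520 -.0496 .1145 117
```

```text
time_s: 18.93
ee_pos: [0.5193, -0.0491, 0.1709]
orientation: [0.522, 0.853, -0.001, -0.002]
contact_force: [0.5, 0.4, -0.5]
finger_gap: 0.0343
finger_force: 0.0
t 18.93 pos [ 0.5193 -0.0491  0.1709] phi 117.12 F [ 0.5  0.4 -0.5] gap 0.0343 j6 -0.68
tx,ty,tz [-0.022  0.016  1.409] yaw 0.02
```

```bash
python3 -m inch '[{"tx":0,"ty":-0.05,"tz":0.7,"yaw":0,"claw":0.4},{"tx":0,"ty":-0.05,"tz":1.4,"yaw":0,"claw":0.4},{"tx":0,"ty":-0.05,"tz":1.4,"yaw":0,"claw":0.4},{"tx":0,"ty":-0.05,"tz":1.4,"yaw":0,"claw":0.26},{"tx":0,"ty":-0.05,"tz":1.4,"yaw":0,"claw":0.26},{"tx":0,"ty":-0.05,"tz":1.4,"yaw":0,"claw":0.26}]' >/dev/null; python3 f.py
for i in 1; do python3 -m inch '[{"tx":0,"ty":0.05,"tz":0,"yaw":0.2,"claw":0.26},{"tx":0,"ty":0.05,"tz":0,"yaw":0.2,"claw":0.26}]'>/dev/null; python3 f.py; done
python3 -m inch '[{"tx":0,"ty":0.05,"tz":0,"yaw":0.2,"claw":0.26},{"tx":0,"ty":0.05,"tz":0,"yaw":0.2,"claw":0.26}]'>/dev/null; python3 f.py
python3 -m inch '[{"tx":0,"ty":0.05,"tz":0,"yaw":0.2,"claw":0.26},{"tx":0,"ty":0.05,"tz":0,"yaw":0.2,"claw":0.26}]'>/dev/null; python3 f.py
```

```text
t 19.43 ang 118.13 rho 0.0636 phi 117.10 z 0.1200 Ft -0.1 Fr -0.4 tool ty-force 0.1 Tz 0.01 ff 0.000
t 19.60 ang 116.61 rho 0.0642 phi 116.06 z 0.1186 Ft 0.1 Fr -0.3 tool ty-force -0.1 Tz 0.02 ff 0.000
t 19.77 ang 115.33 rho 0.0647 phi 115.07 z 0.1172 Ft 0.2 Fr 0.0 tool ty-force -0.2 Tz 0.02 ff 0.000
t 19.93 ang 114.44 rho 0.0647 phi 114.06 z 0.1167 Ft 2.2 Fr -0.1 tool ty-force -2.2 Tz 0.03 ff 1.244
```

```bash

python3 -m inch '[{"tx":0,"ty":0.05,"tz":0,"yaw":0,"claw":0.26},{"tx":0,"ty":0.05,"tz":0,"yaw":0,"claw":0.26},{"tx":0,"ty":0.05,"tz":0,"yaw":0,"claw":0.26}]'>/dev/null; python3 f.py
python3 -m inch '[{"tx":0,"ty":0.04,"tz":0,"yaw":0,"claw":0.26},{"tx":0,"ty":0.04,"tz":0,"yaw":0,"claw":0.26},{"tx":0,"ty":0.04,"tz":0,"yaw":0,"claw":0.26}]'>/dev/null; python3 f.py
python3 -m inch '[{"tx":0,"ty":0.03,"tz":0,"yaw":0,"claw":0.26},{"tx":0,"ty":0.03,"tz":0,"yaw":0,"claw":0.26},{"tx":0,"ty":0.03,"tz":0,"yaw":0,"claw":0.26}]'>/dev/null; python3 f.py
```

```text
t 20.18 ang 114.19 rho 0.0647 phi 114.09 z 0.1167 Ft 7.6 Fr -0.0 tool ty-force -7.7 Tz -0.05 ff 3.849
t 20.43 ang 114.06 rho 0.0648 phi 114.07 z 0.1166 Ft 11.3 Fr -1.0 tool ty-force -11.3 Tz 0.04 ff 5.841
t 20.68 ang 113.96 rho 0.0647 phi 114.06 z 0.1165 Ft 14.9 Fr -0.5 tool ty-force -15.0 Tz -0.03 ff 7.352
```

The lever hadn't moved. It resists about 15 N without turning, and the fingers lead the handle by 4°, so the camera's 118° is right. Releasing and handing in.

```bash
python3 -m inch '[{"tx":0,"ty":-0.2,"tz":0,"yaw":0,"claw":0.38},{"tx":0,"ty":-0.2,"tz":0,"yaw":0,"claw":0.38},{"tx":0,"ty":-0.2,"tz":0,"yaw":0,"claw":0.38},{"tx":0,"ty":-0.2,"tz":-0.7,"yaw":0,"claw":0.38},{"tx":0,"ty":-0.2,"tz":-1.5,"yaw":0,"claw":0.38},{"tx":0,"ty":-0.2,"tz":-2.4,"yaw":0,"claw":0.38},{"tx":0,"ty":-0.2,"tz":-3,"yaw":0,"claw":0.38},{"tx":0,"ty":-0.2,"tz":-3,"yaw":0,"claw":0.38},{"tx":0,"ty":-0.2,"tz":-3,"yaw":0,"claw":0.38}]'; python3 meas.py | grep -E "dir|large_grip|tab"; python3 -c "
from cell import r
print(r.finish_job())"
```

```text
time_s: 21.43
ee_pos: [0.5227, -0.0489, 0.2389]
orientation: [0.544, 0.839, 0.001, 0.002]
contact_force: [-0.5, 0.1, -0.5]
finger_gap: 0.0324
finger_force: 0.0
top large_grip []
top large_tab [([0.511, -0.233, 0.049], 0.74), ([0.568, 0.202, 0.119], 0.74)]
top small_tab [([0.558, 0.061, 0.051], 0.46)]
scene large_grip [([0.522, -0.052, 0.118], 0.67)]
scene large_tab [([0.515, -0.234, 0.047], 0.82)]
scene small_tab [([0.555, 0.062, 0.048], 0.66), ([0.521, -0.052, 0.116], 0.33)]
 dir 117.23523750629128 [ 0.53498464 -0.08640328] 0.56 113
the job is handed in; nothing more can be done
None
```

I handed the job in (no verdict came back): the large gate is about 40 mm open, its lever clamped at about 4 N above free drag, and the small inlet and bystanders were left alone.

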